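# Tap two stir bars out of a bottle neck

## Task

Two stir bars are jammed in the neck of the glass bottle that hangs tilted in its sprung holder. Set the handled steel pan flat on the worktop right under the bottle's mouth; then, with the mallet, give the side of the bottle brisk, light taps until both bars have dropped into the pan, touching the bottle with nothing but the mallet and the bars with nothing at all. Lay the mallet down on the worktop, leaving the bars in the upright pan and all other things where they are.

Things in the scene. Friction and masses are not known exactly. Their poses are not given: they have to be found in the camera images.
- bottle: Clear glass bottle, body 72 mm across, 160 mm long, mouth down at 22 degrees to the level. Origin on the worktop under the middle of the body, whose axis is 125 mm up there; x level across it, -y level to the mouth, z up. Fixed stand below: post and base plate 110 x 110 x 12 mm, from y = -20 to 90 mm. A sprung mount lets the bottle give 12 mm either way along x, 0.9 N per mm.
- mouth (a point): Centre of the bottle's mouth, 79 mm up, 104 mm from the bottle's origin along -y; same axes as the bottle. The lip is 42 mm across, its underside 60 mm up. The neck is 37 mm across and 45 mm long. Freed bars drop 0 to 30 mm farther out than the mouth, along -y.
- tap_side (a point): Point on the -x side of the bottle's body, 36 mm from its axis, 124 mm up, mid-length of the straight 94 mm body; the +x side serves too. Tap across the bottle: only the jerk of a brisk tap moves the bars; pushing at 0.05 m/s does nothing. Strokes from 12 mm off to 6 mm past first contact and straight back free both in about 10 taps at 0.1 m/s, 2 to 6 at 0.15 to 0.25 m/s, with under 12 N.
- bar_short: White stir bar, 40 mm long, 9 mm thick, lying along the neck on its lower wall, on the bottle's -x side, 8 mm of it showing. Its long axis is its y. Origin in the middle of its underside. Held by friction alone.
- bar_long: Blue stir bar, 50 mm long, 10 mm thick, beside the short one on the bottle's +x side, 8 mm of it showing. Its long axis is its y. Origin in the middle of its underside.
- pan: Round open steel pan, 104 mm across at the rim, 34 mm high, wall 2 mm, 160 g, loose, with one flat level handle along its -y. Origin in the middle of its underside, z up.
- pan_in (a point): Centre of the pan's inner floor, 3 mm above its underside. Inside the pan measures 98 mm.
- pan_grip (a point): Grip point of the pan's handle, 122 mm from the pan's centre along its -y, 29 mm up. The handle is 14 mm wide (along the pan's x), 8 mm thick and ends 150 mm from the centre.
- mallet: Small mallet, 100 g, lying on the worktop: round wooden handle 15 mm across along x, black rubber head at +x (cylinder 32 mm across, 56 mm long along y, flat faces at +y and -y), a round rubber knob 32 mm across at the handle's end, 68 mm from the origin along -x. Origin on the worktop under the grip point, z up.
- mallet_grip (a point): Grip point on the handle's axis, 16 mm above the worktop as it lies.
- mallet_head (a point): Centre of the mallet's head, 85 mm from the grip point along the mallet's x, 16 mm above the worktop as it lies.
- spatula: Bystander: lab spatula with wooden handle, 162 mm long, lying flat. Origin in the middle of its underside.
- petri_dish: Bystander: clear glass dish 90 mm across, 14 mm high. Origin in the middle of its underside.
- timer: Bystander: small white timer 54 x 68 x 19 mm, between the bottle and the fixed, 0.7 m high upright of a shelf, whose near face stands 0.67 m ahead of the robot from y = 0 to 0.10. Origin in the middle of its underside.
- sample_jar: Bystander: screw-cap jar with white cap, 51 mm across, 60 mm high. Origin in the middle of its underside.
- weight: Bystander: brass weight with a knob, 23 mm across, 42 mm high. Origin in the middle of its underside.

How it is judged:
On the way, in this order (a step that is already met when the one before it is completed fails the run):
1. the pan stands flat on the worktop under the bottle's mouth (centres within 35 mm seen from above), both bars still in the neck (horizontal distance between pan_in and mouth below 0.035 m and height (world z) of pan below 0.006 m and angle between pan's own z axis and vertical below 0.1 rad and height (world z) of each of bar_short, bar_long above 0.055 m), for 0.2 s.
2. the mallet is lifted off the worktop, the pan still under the mouth and both bars still in the neck (all of step 1 and height (world z) of each of mallet_head, mallet_grip above 0.05 m), for 0.2 s.
3. both bars lie in the pan while the mallet is still lifted (z of each of bar_short, bar_long in the frame of pan_in below 0.04 m and horizontal distance between each of bar_short, bar_long and pan_in below 0.048 m and height (world z) of pan below 0.006 m and angle between pan's own z axis and vertical below 0.1 rad and height (world z) of mallet_grip above 0.04 m), for 0.1 s.
At the end, for the whole second after the job is handed in: Both stir bars lie in the pan (origin within 48 mm of the pan's axis and less than 40 mm above its floor), the pan stands upright on the worktop (within 6 mm and 0.1 rad), the mallet lies at rest on the worktop (grip point and head under 40 mm up) (z of each of bar_short, bar_long in the frame of pan_in below 0.04 m and horizontal distance between each of bar_short, bar_long and pan_in below 0.048 m and height (world z) of pan below 0.006 m and angle between pan's own z axis and vertical below 0.1 rad and height (world z) of each of mallet_head, mallet_grip below 0.04 m and linear speed of each of mallet, pan below 0.03 m/s); the robot touches nothing.
It fails at once if the bottle is struck harder than 25 N (contact force between mallet and bottle above 25 N).
It fails at once if the robot itself touches the bottle (over 1 N) (contact force between any of the fingers, the arm and bottle above 1 N).
It fails at once if the pan is knocked against the bottle (over 4 N) (contact force between pan and bottle above 4 N).
It fails at once if a bar is touched with the robot or the mallet (contact force between any of the fingers, mallet and bar_short above 0.3 N or contact force between any of the fingers, mallet and bar_long above 0.3 N).
It fails at once if the spatula, dish, timer, jar or weight is moved by more than 30 mm (distance of any of spatula, petri_dish, timer, sample_jar, weight from where it was at the start of the episode above 0.03 m).
It also fails if it takes over 69 s, if anything falls off the work surface, if the arm or the gripper's body presses on something with over 40 N, if the wrist force passes 120 N, or if a joint passes its speed limit or range.

## Robot

A 6-joint arm with a two-finger parallel gripper is mounted at the origin on a cart in front of the work surface, level with it; the furniture and walls round the work are solid. World frame = base frame: x ahead of the robot, y to its left, z up, the work surface at z = 0. Lengths are in m, angles in rad, forces in N, time in s.
With the tool pointing down it reaches from about 0.3 to 0.875 m from the base axis. Payload 6.4 kg.
Tool frame: the origin (TCP) lies between the finger pads; the fingertips stand ctrl.tip_extent ahead of it and the grasp point (between the pads) is the TCP (ctrl.tip_extent is the distance from the TCP to the fingertips, in m); z points along the fingers, y is the line along which they close (so a half turn about z gives the same grasp; the last joint's range is limited). The gripper opens to 85 mm and grips with 20 to 120 N. Pads are 22 mm wide; open, the fingers measure 114 mm over their backs; the gripper's body (76 mm by 85 mm) begins 54 mm behind the grasp point. The pads swing forward as they close: fully open they stand 13 mm farther back than shut.
Start: joints at [1.106, 0.181, 1.607, -0, 1.354, -0.206], TCP at [0.147, 0.556, 0.25] pointing down, gripper open.
Joint ranges: [-2.99, 2.99], [-0.89, 2.07], [0.3, 2.58], [-1.14, 4.28], [0, 2.63], [-3.12, 3.12]. Speed limits (rad/s): [2.57, 2.57, 3.01, 3.14, 3.14, 3.14].

## Interface

Orientations are given as a unit quaternion [w, x, y, z].
In Python, from bench import ctrl gives the robot as it stands.
- The arm moves only by the tool send_rows, never from a script. Its arguments are lists of equal length, an entry for each row: "dr": the turn, a rotation vector about the tool's x, y, z in units of 6 degrees (1.0 is 6 degrees), a list of three; "xyz": the shift along the tool's x, y, z in cm, a list of three; "jaw": the opening in per cent of the stroke, from 0 (shut) to 100 (fully open). In form: {"dr": [[wx, wy, wz], ...], "xyz": [[dx, dy, dz], ...], "jaw": [jaw, ...]}. A call has exactly 8 rows; each row is the pose to reach, as a shift and turn from the pose commanded when the call began, along the tool's axes at that moment; what a row does not reach only later rows make up. A row lasts 1/8 s, in which the tool goes at most 62.5 mm and 10.7 degrees, less where a joint would pass 70% of its speed; a pose out of reach is approached as far as the arm can. A call with a gripper value outside its range is refused whole. The fingers move at their own pace and stop on an object; the grip force is fixed at half the most. Time passes only in rows, so rows that repeat a pose let the fingers close, or fill a call up. It gives the time, the measured TCP pose, the force, the opening and the grip force at its end, in the units of the state.
- ctrl.get_obs(): the state, without advancing time (a new reading comes with each control period).
- ctrl.camera(name): name is "scene" or "top"; returns the picture (480x640x3 uint8, red, green, blue); there is no depth.
- ctrl.calibration(name): a dict with "camera_matrix" (3x3 intrinsics, pixels), "D" ([k1, k2, p1, p2, k3] as OpenCV has them; the pictures are not rectified), "world_from_camera" (4x4, takes a point from camera to world coordinates). Camera axes: x right, y up, looking along -z (the intrinsics and any distortion apply to the point x, -y, -z); pixel columns grow to the right and rows downward; lengths in m; the calibration is good to about 2 mm. A picture is of the moment at which its call begins. calibration takes no time and is no camera call.
- ctrl.hand_in(): hands the job in; it is judged then, once.
The state is a dict: "time_s": time; "q": joint angles; "dq": joint speeds; "joint_efforts": joint torques, N m; "eef_pos": TCP position; "eef_rot": TCP orientation; "wrist_force": force on the tool from outside, world axes, zero at the start; "torque": the same for the moment, N m; "opening": opening from 0.0 (shut) to 1.0 (fully open); "grasp_force": force on a finger pad.
Only numpy, scipy, OpenCV 4.12 (cv2) and the standard library are available. Lean on these libraries where they do the work, as an engineer would, in place of code of your own. Each camera call takes 0.05 s, during which the arm holds its last target. There are 200 camera calls.

## Working session

There is one attempt and no reset: what is moved stays moved. The work goes in short steps, Python scripts to look and compute and a tool call to move; the robot and the scene stay as the last step left them, time stands still between calls to the robot, and variables do not carry over. Pictures are saved under pics/ and viewed, at most 10 in all, crops included, and the job is handed in when it is done.

Besides the shell and the picture viewer there is one more tool, called in YAML: its name, and indented under it one key for each argument. send_rows: Moves the arm, as the interface text tells. Its arguments: {"type":"object","properties":{"dr":{"type":"array","items":{"type":"array","items":{"type":"number"}}},"xyz":{"type":"array","items":{"type":"array","items":{"type":"number"}}},"jaw":{"type":"array","items":{"type":"number"}}},"required":["dr","xyz","jaw"]}

```bash
mkdir -p pics; cat > h.py <<'E'
import numpy as np, cv2
from bench import ctrl
def cast(name,px,z):
    c=ctrl.calibration(name);K=np.array(c["camera_matrix"]);T=np.array(c["world_from_camera"])
    p=cv2.undistortPoints(np.array(px,float).reshape(-1,1,2),K,np.array(c["D"],float)).reshape(-1,2)
    d=np.c_[p[:,0],-p[:,1],-np.ones(len(p))]@T[:3,:3].T; o=T[:3,3]
    return o+d*((z-o[2])/d[:,2])[:,None]
def proj(name,P):
    c=ctrl.calibration(name);K=np.array(c["camera_matrix"]);T=np.array(c["world_from_camera"])
    q=(np.atleast_2d(P)-T[:3,3])@T[:3,:3]; q=q*[1,-1,-1]
    return cv2.projectPoints(q,np.zeros(3),np.zeros(3),K,np.array(c["D"],float))[0].reshape(-1,2)
def snap(name,f):
    im=ctrl.camera(name); cv2.imwrite("pics/"+f,im[:,:,::-1]); return im
E
python3 - <<'E'
from h import *
np.set_printoptions(precision=4,suppress=True)
snap("top","top0.png");snap("scene","scene0.png")
for n in("top","scene"): print(ctrl.calibration(n))
print(ctrl.tip_extent, ctrl.get_obs())
E
```

```text
{'camera_matrix': array([[516.8118,   0.    , 323.9528],
       [  0.    , 516.8118, 239.6124],
       [  0.    ,   0.    ,   1.    ]]), 'D': array([0.0171, 0.    , 0.    , 0.    , 0.    ]), 'world_from_camera': array([[ 0.0851,  0.9757, -0.2021,  0.2773],
       [-0.9964,  0.0837, -0.0156,  0.0129],
       [ 0.0017,  0.2026,  0.9793,  1.445 ],
       [ 0.    ,  0.    ,  0.    ,  1.    ]])}
{'camera_matrix': array([[576.5597,   0.    , 321.915 ],
       [  0.    , 576.5597, 226.8493],
       [  0.    ,   0.    ,   1.    ]]), 'D': array([-0.0479,  0.    ,  0.    ,  0.    ,  0.    ]), 'world_from_camera': array([[ 0.5827,  0.5816, -0.5676, -0.3025],
       [-0.8126,  0.4068, -0.4173, -0.608 ],
       [-0.0118,  0.7044,  0.7097,  1.1903],
       [ 0.    ,  0.    ,  0.    ,  1.    ]])}
0.019 {'time_s': 0.1, 'q': array([ 1.1057,  0.1815,  1.6079,  0.    ,  1.3538, -0.2063]), 'dq': array([-0.0005, -0.0014, -0.0005, -0.0019,  0.001 , -0.0009]), 'joint_efforts': array([  0.0003, -44.5873, -35.2241,  -0.0002,   0.004 ,  -0.    ]), 'eef_pos': array([0.1469, 0.5554, 0.2495]), 'eef_rot': array([-0.0003,  0.129 ,  0.9916, -0.0007]), 'wrist_force': array([ 0.824 ,  0.1482, -0.4645]), 'torque': array([ 0.0217,  0.0053, -0.0271]), 'grasp_force': 0.0, 'opening': 1.0022877416885367}
```

View pics/top0.png

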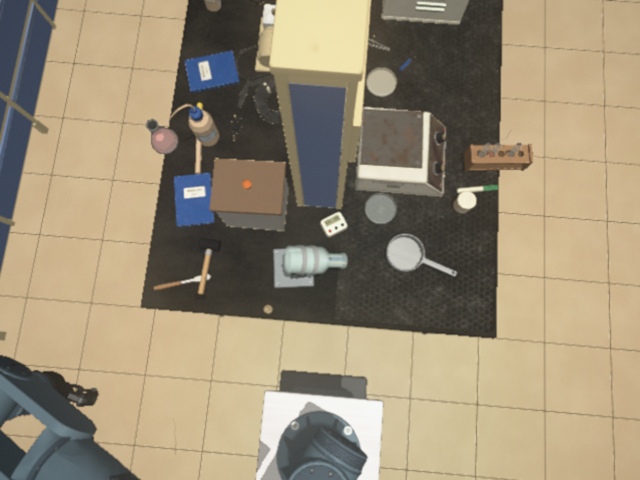

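View pics/scene0.png

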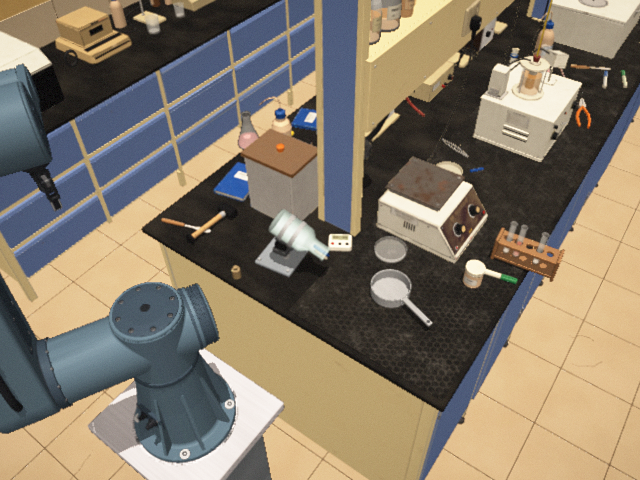

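Top view: bottle body ~(305,260), lip ~(347,261), pan ~(406,253) with its handle end at (456,274), mallet head ~(209,244) with the knob ~(203,292), spatula end close to the mallet handle at ~(208,278), weight (268,309). I'll zoom in for exact pixels.

```bash
python3 - <<'E'
from h import *
t=cv2.imread("pics/top0.png")
a=cv2.resize(t[225:325,145:275],None,fx=4,fy=4,interpolation=cv2.INTER_CUBIC)
b=cv2.resize(t[195:325,260:470],None,fx=3.7,fy=3.7,interpolation=cv2.INTER_CUBIC)
h=max(a.shape[0],b.shape[0])
cv2.imwrite("pics/a.png",a);cv2.imwrite("pics/b.png",b);print(a.shape,b.shape)
E
```

```text
(400, 520, 3) (481, 777, 3)
```

View pics/a.png

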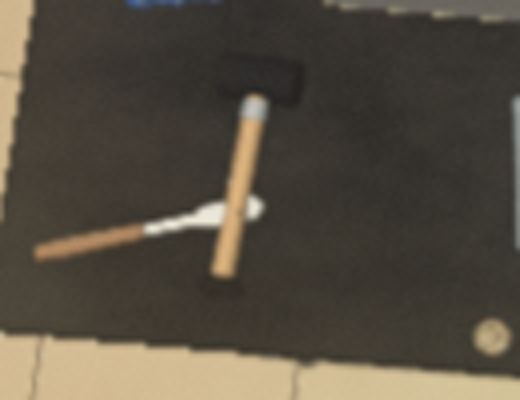

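View pics/b.png

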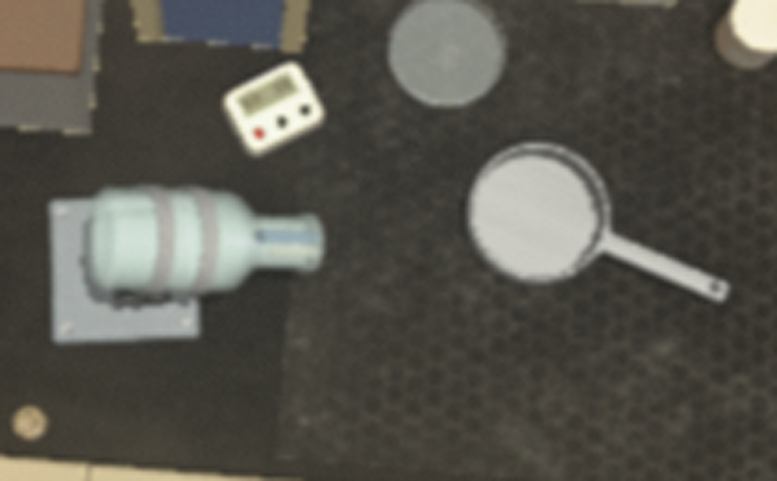

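Crop a (×4, offset 145,225): mallet head centre is ~(261,79), the handle runs from (254,110) to (224,270), and the knob is ~(221,285). The spatula blade lies under the handle at ~(238,206). Crop b (×3.7, offset 260,195): plate corners are (50,200), (55,342), (200,338); the lip's end is at ~(322,243), the pan rim centre ~(539,212) and the handle end (725,290).

```bash
cat > m.py <<'E'
from h import *
np.set_printoptions(precision=4,suppress=True)
A=lambda p:np.array(p)/4+[145,225]
B=lambda p:np.array(p)/3.7+[260,195]
if __name__=="__main__":
    m=cast("top",A([[261,79],[254,110],[224,270],[221,285]]),0.016); print("mallet head,h1,h2,knob\n",m[:,:2])
    print("spat blade",cast("top",A([[238,206],[262,206],[205,216]]),0)[:,:2].tolist())
    pl=cast("top",B([[55,342],[200,338],[50,200]]),0.012); print("plate\n",pl[:,:2])
    d=pl[1]-pl[0]; d/=np.linalg.norm(d)      # bottle -y
    x=np.array([-d[1],d[0],0]);  
    o=pl[1]+x*.055-d*.020; o[2]=0
    print("my",d,"x",x,"o",o, "plate w",np.linalg.norm(pl[1]-pl[0]),np.linalg.norm(pl[2]-pl[0]))
    mo=o+d*.104+[0,0,.079]; print("mouth",mo, (proj("top",mo)-[260,195])*3.7, "lip pix->",cast("top",B([[322,243]]),.072))
    print("body mid pix",(proj("top",o+[0,0,.125])-[260,195])*3.7)
    im=cv2.imread("pics/top0.png")[215:290,380:430]
    print("pan rim",cast("top",B([[539,212],[468,212],[610,212],[539,142],[539,283]]),.034)[:,:2])
    e=cast("top",B([[725,290],[607,240]]),.033); print("handle",e[:,:2])
    s=proj("scene",mo);print("scene mouth",s,proj("scene",o+[0,0,.125]))
E
python3 m.py
```

```text
mallet head,h1,h2,knob
 [[0.5301 0.3532]
 [0.5077 0.3552]
 [0.3946 0.3612]
 [0.3841 0.3618]]
spat blade [[0.4413072022796892, 0.3613124633713879], [0.4427343209701502, 0.3445487628237988], [0.4323429839270108, 0.38339701105789775]]
plate
 [[0.4262 0.16  ]
 [0.4385 0.0518]
 [0.5337 0.1751]]
my [ 0.1127 -0.9936  0.    ] x [0.9936 0.1127 0.    ] o [0.4909 0.0779 0.    ] plate w 0.10885226094436254 0.10858221787259607
mouth [ 0.5026 -0.0254  0.079 ] [[312.7719 248.3677]] lip pix-> [[ 0.5083 -0.032   0.072 ]]
body mid pix [[166.7738 241.8642]]
pan rim [[ 0.552  -0.1935]
 [ 0.5475 -0.1405]
 [ 0.5566 -0.2465]
 [ 0.6057 -0.1907]
 [ 0.4984 -0.1964]]
handle [[ 0.5052 -0.3344]
 [ 0.5353 -0.2454]]
scene mouth [[325.3566 256.8694]] [[290.0688 230.6738]]
```

```bash
python3 - <<'E'
from h import *
t=cv2.imread("pics/scene0.png")
cv2.imwrite("pics/c.png",cv2.resize(t[190:340,160:440],None,fx=2.8,fy=2.8,interpolation=cv2.INTER_CUBIC))
E
```

```text
(no output)
```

View pics/c.png

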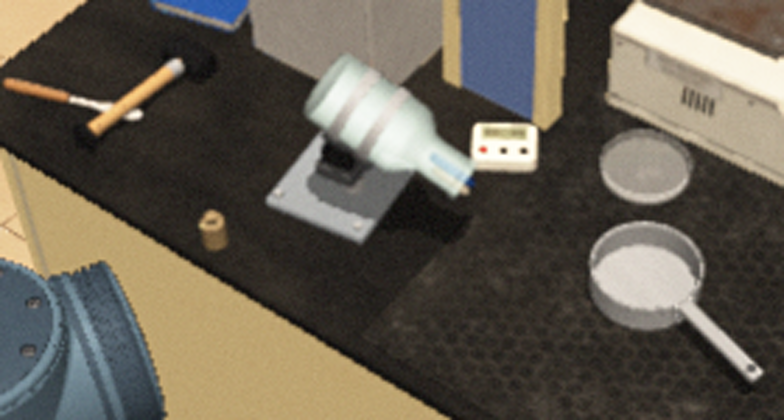

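Scene view: bottle tilted, white and blue bar ends showing at the mouth (~(470,180) in the crop), which agrees with the position computed from the plate. The nominal numbers are consistent, so I'll plan the pan pick.

```bash
cat > d.py <<'E'
# usage: d.py "x y z yheading_deg" ...   prints tool-axis cm / dr units, all from the present pose (tool kept pointing down)
import sys; from h import *
from scipy.spatial.transform import Rotation as R
o=ctrl.get_obs(); q=o["eef_rot"]; r=R.from_quat([*q[1:],q[0]]); M=r.as_matrix()
print("t",round(o["time_s"],2),"pos",o["eef_pos"].round(4),"yhead",np.degrees(np.arctan2(M[1,1],M[0,1])).round(2),"z",M[:,2].round(3),"F",o["wrist_force"].round(2),"open",round(o["opening"],3),"gf",round(o["grasp_force"],1))
for a in sys.argv[1:]:
    x,y,z,h=map(float,a.split()); h=np.radians(h)
    yv=np.array([np.cos(h),np.sin(h),0]);zv=np.array([0,0,-1.]);T=np.c_[np.cross(yv,zv),yv,zv]
    print(a,"| xyz",(M.T@(np.array([x,y,z])-o["eef_pos"])*100).round(2),"dr",np.degrees((r.inv()*R.from_matrix(T)).as_rotvec()).round(2)/6)
E
python3 d.py ".35 .2 .3 28" ".513 -.31 .12 -18.5"
```

```text
t 0.1 pos [0.1469 0.5554 0.2495] yhead 75.17 z [-0.001 -0.001 -1.   ] F [ 0.82  0.15 -0.46] open 1.002 gf 0.0
.35 .2 .3 28 | xyz [-28.73 -29.17  -5.02] dr [-1.50000000e-02  3.33333333e-03  7.86166667e+00]
.513 -.31 .12 -18.5 | xyz [-57.54 -74.27  13.04] dr [-1.33333333e-02  1.00000000e-02  1.56116667e+01]
```

send_rows:
  dr:
    - [0, 0, 1.5]
    - [0, 0, 3]
    - [0, 0, 4.5]
    - [0, 0, 6]
    - [0, 0, 7]
    - [0, 0, 7.9]
    - [0, 0, 7.9]
    - [0, 0, 7.9]
  xyz:
    - [-28.7, -29.2, -5]
    - [-28.7, -29.2, -5]
    - [-28.7, -29.2, -5]
    - [-28.7, -29.2, -5]
    - [-28.7, -29.2, -5]
    - [-28.7, -29.2, -5]
    - [-28.7, -29.2, -5]
    - [-28.7, -29.2, -5]
  jaw: [60, 60, 60, 60, 60, 60, 60, 60]

```text
time_s: 1.1
eef_pos: [0.3509, 0.1983, 0.3005]
eef_rot: [0.0, 0.519, 0.855, 0.0]
wrist_force: [-0.0, 0.1, 0.4]
opening: 0.6
grasp_force: 0.0
```

```bash
python3 d.py ".513 -.31 .12 -18.5"
```

```text
t 1.1 pos [0.3509 0.1983 0.3005] yhead 27.5 z [ 0.001 -0.    -1.   ] F [-0.01  0.06  0.39] open 0.6 gf 0.0
.513 -.31 .12 -18.5 | xyz [-52.56  -9.1   18.07] dr [5.00000000e-03 3.33333333e-03 7.66666667e+00]
```

send_rows:
  dr:
    - [0, 0, 1]
    - [0, 0, 2]
    - [0, 0, 3]
    - [0, 0, 4.5]
    - [0, 0, 6]
    - [0, 0, 7.7]
    - [0, 0, 7.7]
    - [0, 0, 7.7]
  xyz:
    - [-6, -1, 0]
    - [-12, -2, 0]
    - [-18, -3, 0]
    - [-24, -4, 1]
    - [-52.5, -9, 18]
    - [-52.5, -9, 18]
    - [-52.5, -9, 18]
    - [-52.5, -9, 18]
  jaw: [60, 60, 60, 60, 60, 60, 60, 60]

```text
time_s: 2.1
eef_pos: [0.493, -0.2363, 0.1621]
eef_rot: [-0.0, 0.811, 0.585, 0.0]
wrist_force: [0.6, 0.0, 0.8]
opening: 0.601
grasp_force: 0.0
```

```bash
python3 d.py ".513 -.31 .03 -18.5"
```

```text
t 2.1 pos [ 0.493  -0.2363  0.1621] yhead -18.37 z [-0.     0.001 -1.   ] F [0.58 0.02 0.76] open 0.601 gf 0.0
.513 -.31 .03 -18.5 | xyz [-6.37  4.23 13.2 ] dr [-0.00333333 -0.00666667  0.02166667]
```

send_rows:
  dr:
    - [0, 0, 0]
    - [0, 0, 0]
    - [0, 0, 0]
    - [0, 0, 0]
    - [0, 0, 0]
    - [0, 0, 0]
    - [0, 0, 0]
    - [0, 0, 0]
  xyz:
    - [-6.4, 4.2, 0]
    - [-6.4, 4.2, 0]
    - [-6.4, 4.2, 4]
    - [-6.4, 4.2, 8]
    - [-6.4, 4.2, 8]
    - [-6.4, 4.2, 8]
    - [-6.4, 4.2, 8]
    - [-6.4, 4.2, 8]
  jaw: [60, 60, 60, 60, 60, 60, 60, 60]

```text
time_s: 3.1
eef_pos: [0.5127, -0.3106, 0.0854]
eef_rot: [0.001, 0.811, 0.585, 0.0]
wrist_force: [-0.8, 0.3, -0.7]
opening: 0.605
grasp_force: 0.0
```

```bash
python3 d.py ".513 -.31 .030 -18.5"
```

```text
t 3.1 pos [ 0.5127 -0.3106  0.0854] yhead -18.42 z [ 0.002 -0.002 -1.   ] F [-0.76  0.33 -0.68] open 0.605 gf 0.0
.513 -.31 .030 -18.5 | xyz [ 0.07 -0.01  5.54] dr [0.02333333 0.01       0.01333333]
```

send_rows:
  dr:
    - [0, 0, 0]
    - [0, 0, 0]
    - [0, 0, 0]
    - [0, 0, 0]
    - [0, 0, 0]
    - [0, 0, 0]
    - [0, 0, 0]
    - [0, 0, 0]
  xyz:
    - [0, 0, 3]
    - [0, 0, 5.4]
    - [0, 0, 5.4]
    - [0, 0, 5.4]
    - [0, 0, 5.4]
    - [0, 0, 5.4]
    - [0, 0, 5.4]
    - [0, 0, 5.4]
  jaw: [60, 60, 60, 0, 0, 0, 0, 0]

```text
time_s: 4.1
eef_pos: [0.5126, -0.311, 0.0306]
eef_rot: [0.001, 0.811, 0.585, 0.0]
wrist_force: [0.3, -2.5, 2.7]
opening: 0.145
grasp_force: 58.6
```

```bash
python3 d.py ".467 -.158 .038 -18.5"; python3 - <<'E'
from h import *
t=snap("top","t1.png")[:,:,::-1]
s=snap("scene","s1.png")[:,:,::-1]
a=cv2.resize(t[215:295,360:470],None,fx=3.6,fy=3.6);b=cv2.resize(s[240:340,340:450],None,fx=3.6,fy=3.6)
b=b[:a.shape[0]]; cv2.imwrite("pics/p1.png",np.hstack([a,b]))
E
```

```text
t 4.1 pos [ 0.5126 -0.311   0.0306] yhead -18.44 z [ 0.002 -0.002 -1.   ] F [ 0.26 -2.46  2.65] open 0.145 gf 58.6
.467 -.158 .038 -18.5 | xyz [13.07 -9.16 -0.78] dr [0.02166667 0.01166667 0.01      ]
```

View pics/p1.png

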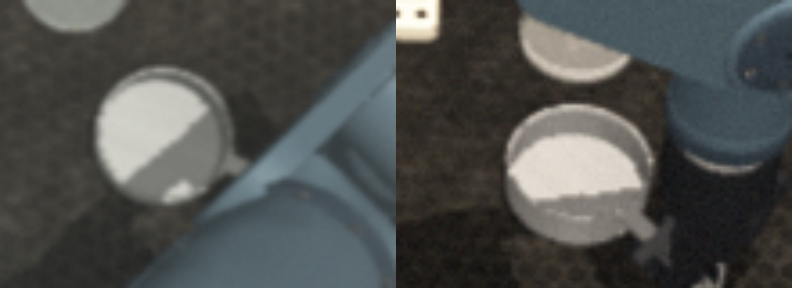

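The handle is gripped (opening 12 mm) and the pan is flat, with its rim centre at ~(164,135) in the left crop, unmoved. Now I carry it low to the mouth.

send_rows:
  dr:
    - [0, 0, 0]
    - [0, 0, 0]
    - [0, 0, 0]
    - [0, 0, 0]
    - [0, 0, 0]
    - [0, 0, 0]
    - [0, 0, 0]
    - [0, 0, 0]
  xyz:
    - [0, 0, -0.4]
    - [1.3, -0.9, -0.7]
    - [3.3, -2.3, -0.7]
    - [5.2, -3.7, -0.7]
    - [7.2, -5, -0.7]
    - [9.2, -6.4, -0.7]
    - [11.1, -7.8, -0.7]
    - [12, -8.4, -0.7]
  jaw: [0, 0, 0, 0, 0, 0, 0, 0]

```text
time_s: 5.2
eef_pos: [0.4682, -0.1669, 0.0358]
eef_rot: [-0.002, 0.811, 0.585, -0.001]
wrist_force: [1.0, -0.3, -2.2]
opening: 0.148
grasp_force: 58.4
```

```bash
python3 d.py ".467 -.158 .0305 -18.5"; python3 - <<'E'
from h import *
t=snap("top","t2.png")[:,:,::-1]
s=snap("scene","s2.png")[:,:,::-1]
a=cv2.resize(t[215:295,320:430],None,fx=3.6,fy=3.6);b=cv2.resize(s[230:310,290:400],None,fx=3.6,fy=3.6)
cv2.imwrite("pics/p2.png",np.hstack([a,b]))
E
```

```text
t 5.2 pos [ 0.4682 -0.1669  0.0358] yhead -18.33 z [-0.003  0.002 -1.   ] F [ 1.03 -0.34 -2.18] open 0.148 gf 58.4
.467 -.158 .0305 -18.5 | xyz [ 0.81 -0.39  0.53] dr [-0.03333333 -0.01        0.02833333]
```

View pics/p2.png

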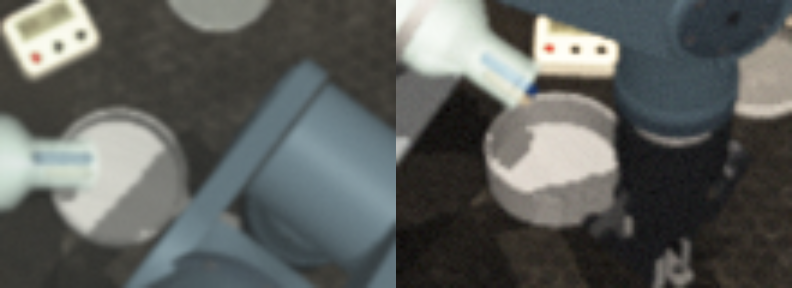

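send_rows:
  dr:
    - [0, 0, 0]
    - [0, 0, 0]
    - [0, 0, 0]
    - [0, 0, 0]
    - [0, 0, 0]
    - [0, 0, 0]
    - [0, 0, 0]
    - [0, 0, 0]
  xyz:
    - [0.6, -0.4, 0]
    - [0.8, -0.4, 0]
    - [0.8, -0.4, 0.4]
    - [0.8, -0.4, 0.55]
    - [0.8, -0.4, 0.55]
    - [0.8, -0.4, 0.55]
    - [0.8, -0.4, 0.55]
    - [0.8, -0.4, 0.55]
  jaw: [0, 0, 0, 0, 0, 40, 40, 40]

```text
time_s: 6.3
eef_pos: [0.4688, -0.1607, 0.0312]
eef_rot: [-0.0, 0.811, 0.585, 0.0]
wrist_force: [-0.5, -0.5, 0.2]
opening: 0.397
grasp_force: 0.0
```

send_rows:
  dr:
    - [0, 0, 0]
    - [0, 0, 0]
    - [0, 0, 0]
    - [0, 0, 0]
    - [0, 0, 0]
    - [0, 0, 0]
    - [0, 0, 0]
    - [0, 0, 0]
  xyz:
    - [0, 0, 0]
    - [0, 0, -2]
    - [0, 0, -7]
    - [0, 0, -13]
    - [0, 0, -19]
    - [0, 0, -25]
    - [0, 0, -26]
    - [0, 0, -26]
  jaw: [40, 40, 40, 40, 40, 40, 40, 40]

```text
time_s: 7.3
eef_pos: [0.469, -0.1608, 0.2915]
eef_rot: [0.001, 0.811, 0.585, 0.0]
wrist_force: [1.0, 0.0, -1.1]
opening: 0.4
grasp_force: 0.0
```

```bash
python3 d.py ".37 .1 .30 -55" ".467 .357 .15 -93.4"
```

```text
t 7.3 pos [ 0.469  -0.1608  0.2915] yhead -18.43 z [ 0.001 -0.001 -1.   ] F [ 1.02  0.   -1.12] open 0.4 gf 0.0
.37 .1 .30 -55 | xyz [ 21.62 -17.63  -0.88] dr [ 1.16666667e-02 -1.66666667e-03  6.09500000e+00]
.467 .357 .15 -93.4 | xyz [ 49.07 -16.57  14.11] dr [ 1.16666667e-02 -5.00000000e-03  1.24950000e+01]
```

send_rows:
  dr:
    - [0, 0, 1]
    - [0, 0, 2]
    - [0, 0, 3]
    - [0, 0, 4.5]
    - [0, 0, 6]
    - [0, 0, 6]
    - [0, 0, 6]
    - [0, 0, 6]
  xyz:
    - [4.8, -3.9, -0.5]
    - [9.6, -7.8, -0.5]
    - [14.4, -11.7, -1]
    - [19, -15.6, -1]
    - [21.6, -17.6, -1]
    - [26, -17.6, -1]
    - [31, -17.6, -1]
    - [36, -17.6, 0]
  jaw: [40, 40, 40, 40, 40, 40, 40, 40]

```text
time_s: 8.3
eef_pos: [0.4153, 0.2379, 0.2892]
eef_rot: [0.0, 0.952, 0.305, -0.001]
wrist_force: [1.1, -0.4, 0.2]
opening: 0.403
grasp_force: 0.0
```

```bash
python3 d.py ".475 .356 .1 -93.4"
```

```text
t 8.3 pos [0.4153 0.2379 0.2892] yhead -54.42 z [-0.002 -0.001 -1.   ] F [ 1.12 -0.37  0.17] open 0.403 gf 0.0
.475 .356 .1 -93.4 | xyz [11.77 -6.13 18.89] dr [1.66666667e-03 2.16666667e-02 6.49666667e+00]
```

send_rows:
  dr:
    - [0, 0, 1.5]
    - [0, 0, 3]
    - [0, 0, 4.5]
    - [0, 0, 6.5]
    - [0, 0, 6.5]
    - [0, 0, 6.5]
    - [0, 0, 6.5]
    - [0, 0, 6.5]
  xyz:
    - [5, -2.6, 2]
    - [10, -5.2, 4]
    - [11.8, -6.1, 9]
    - [11.8, -6.1, 14]
    - [11.8, -6.1, 18.9]
    - [11.8, -6.1, 18.9]
    - [11.8, -6.1, 18.9]
    - [11.8, -6.1, 18.9]
  jaw: [40, 40, 40, 40, 40, 40, 40, 40]

```text
time_s: 9.3
eef_pos: [0.4777, 0.3553, 0.1046]
eef_rot: [-0.001, 1.0, -0.03, 0.002]
wrist_force: [-0.3, 0.1, -0.2]
opening: 0.4
grasp_force: 0.0
```

```bash
python3 d.py ".475 .356 .024 -93.4"
```

```text
t 9.3 pos [0.4777 0.3553 0.1046] yhead -93.42 z [ 0.004  0.002 -1.   ] F [-0.29  0.08 -0.18] open 0.4 gf 0.0
.475 .356 .024 -93.4 | xyz [-0.3  -0.04  8.06] dr [-0.01833333 -0.035      -0.00333333]
```

send_rows:
  dr:
    - [0, 0, 0]
    - [0, 0, 0]
    - [0, 0, 0]
    - [0, 0, 0]
    - [0, 0, 0]
    - [0, 0, 0]
    - [0, 0, 0]
    - [0, 0, 0]
  xyz:
    - [0, 0, 4]
    - [0, 0, 7.2]
    - [0, 0, 7.6]
    - [0, 0, 7.6]
    - [0, 0, 7.6]
    - [0, 0, 7.6]
    - [0, 0, 7.6]
    - [0, 0, 7.6]
  jaw: [40, 40, 40, 40, 0, 0, 0, 0]

```text
time_s: 10.3
eef_pos: [0.4777, 0.3555, 0.0285]
eef_rot: [-0.001, 1.0, -0.03, 0.002]
wrist_force: [-0.5, -0.1, 6.7]
opening: 0.145
grasp_force: 58.5
```

send_rows:
  dr:
    - [0, 0, 0]
    - [0, 0, 0]
    - [0, 0, 0]
    - [0, 0, 0]
    - [0, 0, 0]
    - [0, 0, 0]
    - [0, 0, 0]
    - [0, 0, 0]
  xyz:
    - [0, 0, 0]
    - [0, 0, -1]
    - [0, 0, -4]
    - [0, 0, -8]
    - [0, 0, -12]
    - [0, 0, -16]
    - [0, 0, -20]
    - [0, 0, -20]
  jaw: [0, 0, 0, 0, 0, 0, 0, 0]

```text
time_s: 11.3
eef_pos: [0.4782, 0.3557, 0.2313]
eef_rot: [-0.002, 1.0, -0.03, 0.004]
wrist_force: [0.4, -0.3, -1.3]
opening: 0.146
grasp_force: 58.6
```

```bash
python3 d.py ".38 .26 .23 -50" ; python3 - <<'E'
from h import *
t=snap("top","t3.png")[:,:,::-1]
s=snap("scene","s3.png")[:,:,::-1]
a=cv2.resize(t[205:315,145:285],None,fx=2.8,fy=2.8);b=cv2.resize(s[150:260,150:290],None,fx=2.8,fy=2.8)
c=cv2.resize(t[215:295,320:430],None,fx=3.56,fy=2.8);e=cv2.resize(s[230:310,290:400],None,fx=3.56,fy=2.8)
cv2.imwrite("pics/p3.png",np.vstack([np.hstack([a,b]),np.hstack([c[:,:392],e[:,:392]]) if c.shape[1]>=392 else np.hstack([c,e])]) if c.shape[1]>=392 else np.hstack([a,b]))
E
```

```text
t 11.3 pos [0.4782 0.3557 0.2313] yhead -93.42 z [ 0.008  0.004 -1.   ] F [ 0.43 -0.33 -1.26] open 0.146 gf 58.6
.38 .26 .23 -50 | xyz [-9.23 10.13  0.02] dr [-0.01       -0.08333333 -7.23666667]
```

View pics/p3.png

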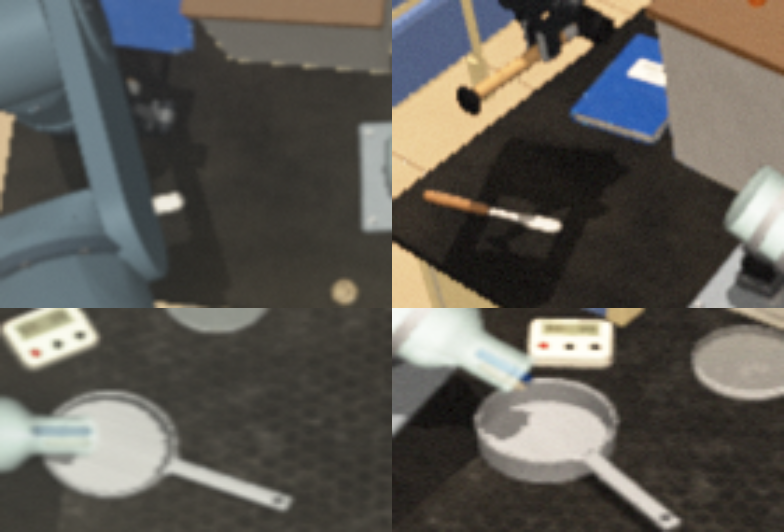

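Top half: mallet held level, with the spatula left where it was. Bottom half: pan flat under the mouth and the bars' tips still in the neck. Next I turn the mallet and bring it to the bottle's −x side.

```bash
python3 d.py ".40 .20 .23 -33.4" ".40 .1 .23 6.5" ".4035 .0157 .1365 6.5"
```

```text
t 11.4 pos [0.476  0.3546 0.2266] yhead -93.43 z [ 0.001  0.    -1.   ] F [-0.91 -0.35 -0.96] open 0.144 gf 58.6
.40 .20 .23 -33.4 | xyz [-6.66 15.89 -0.35] dr [ 0.00000000e+00 -8.33333333e-03 -1.00050000e+01]
.40 .1 .23 6.5 | xyz [-6.07 25.87 -0.35] dr [ 3.33333333e-03 -8.33333333e-03 -1.66550000e+01]
.4035 .0157 .1365 6.5 | xyz [-5.22 34.26  9.  ] dr [ 3.33333333e-03 -8.33333333e-03 -1.66550000e+01]
```

send_rows:
  dr:
    - [0, 0, -1.2]
    - [0, 0, -2.8]
    - [0, 0, -4.4]
    - [0, 0, -6]
    - [0, 0, -7.6]
    - [0, 0, -9.2]
    - [0, 0, -10.8]
    - [0, 0, -12]
  xyz:
    - [-1, 1, -0.4]
    - [-2, 3, -0.4]
    - [-3.5, 5, -0.4]
    - [-5, 7.5, -0.4]
    - [-6.5, 10, -0.4]
    - [-6.7, 12.5, -0.4]
    - [-6.7, 15, -0.4]
    - [-6.7, 16, -0.4]
  jaw: [0, 0, 0, 0, 0, 0, 0, 0]

```text
time_s: 12.4
eef_pos: [0.3984, 0.1976, 0.2284]
eef_rot: [-0.001, 0.825, 0.565, -0.002]
wrist_force: [-0.8, -1.5, -0.7]
opening: 0.144
grasp_force: 58.6
```

```bash
python3 d.py ".3935 .1 .23 6.5" ".3935 .0146 .1365 6.5"
```

```text
t 12.4 pos [0.3984 0.1976 0.2284] yhead -21.22 z [-0.003 -0.001 -1.   ] F [-0.76 -1.5  -0.73] open 0.144 gf 58.6
.3935 .1 .23 6.5 | xyz [-9.28  3.08 -0.15] dr [-0.03        0.01333333 -4.62      ]
.3935 .0146 .1365 6.5 | xyz [-17.22   6.19   9.21] dr [-0.03        0.01333333 -4.62      ]
```

send_rows:
  dr:
    - [0, 0, -1.2]
    - [0, 0, -2.7]
    - [0, 0, -4]
    - [0, 0, -4.6]
    - [0, 0, -4.6]
    - [0, 0, -4.6]
    - [0, 0, -4.6]
    - [0, 0, -4.6]
  xyz:
    - [-4, 1.3, 0]
    - [-8, 2.7, 0]
    - [-12, 4.1, 2]
    - [-16, 5.5, 5]
    - [-17.2, 6.2, 8.5]
    - [-17.2, 6.2, 9.2]
    - [-17.2, 6.2, 9.2]
    - [-17.2, 6.2, 9.2]
  jaw: [0, 0, 0, 0, 0, 0, 0, 0]

```text
time_s: 13.4
eef_pos: [0.3952, 0.0167, 0.139]
eef_rot: [0.001, 0.668, 0.745, 0.0]
wrist_force: [-0.2, 0.5, -0.7]
opening: 0.143
grasp_force: 58.7
```

```bash
python3 d.py ".4333 .0191 .1365 6.5"; python3 - <<'E'
from h import *
t=snap("top","t4.png")[:,:,::-1]
s=snap("scene","s4.png")[:,:,::-1]
a=cv2.resize(t[225:325,265:385],None,fx=3.3,fy=3.3);b=cv2.resize(s[190:290,220:340],None,fx=3.3,fy=3.3)
cv2.imwrite("pics/p4.png",np.hstack([a,b]))
E
```

```text
t 13.4 pos [0.3952 0.0167 0.139 ] yhead 6.24 z [ 0.001 -0.    -1.   ] F [-0.21  0.46 -0.66] open 0.143 gf 58.7
.4333 .0191 .1365 6.5 | xyz [-0.18  3.81  0.26] dr [ 0.01166667  0.00333333 -0.04333333]
```

View pics/p4.png

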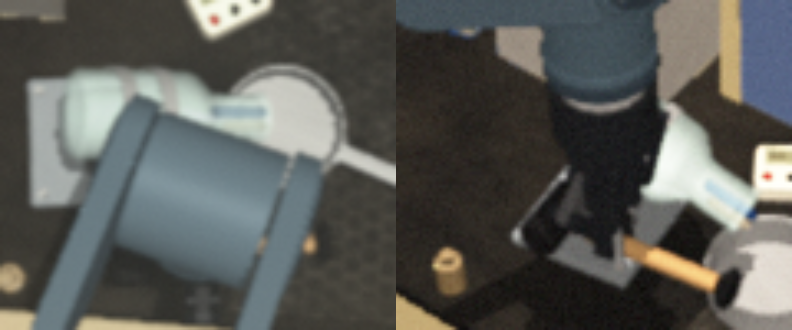

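The mallet head (dark, ~(545,225) in the right crop) faces the bottle's side with a clear gap; the hand is clear of the bottle and the pan is in place. I'll creep in slowly to find contact.

send_rows:
  dr:
    - [0, 0, 0]
    - [0, 0, 0]
    - [0, 0, 0]
    - [0, 0, 0]
    - [0, 0, 0]
    - [0, 0, 0]
    - [0, 0, 0]
    - [0, 0, 0]
  xyz:
    - [0, 0.5, 0]
    - [0, 1, 0]
    - [0, 1.5, 0]
    - [0, 2, 0]
    - [0, 2.4, 0]
    - [0, 2.8, 0]
    - [0, 2.8, 0]
    - [0, 2.8, 0]
  jaw: [0, 0, 0, 0, 0, 0, 0, 0]

```text
time_s: 14.5
eef_pos: [0.4223, 0.0192, 0.1381]
eef_rot: [-0.0, 0.668, 0.744, -0.0]
wrist_force: [0.2, -0.2, -1.2]
opening: 0.147
grasp_force: 58.7
```

send_rows:
  dr:
    - [0, 0, 0]
    - [0, 0, 0]
    - [0, 0, 0]
    - [0, 0, 0]
    - [0, 0, 0]
    - [0, 0, 0]
    - [0, 0, 0]
    - [0, 0, 0]
  xyz:
    - [0, 0.2, 0]
    - [0, 0.4, 0]
    - [0, 0.6, 0]
    - [0, 0.8, 0]
    - [0, 1, 0]
    - [0, 1, 0]
    - [0, 1, 0]
    - [0, 1, 0]
  jaw: [0, 0, 0, 0, 0, 0, 0, 0]

```text
time_s: 15.5
eef_pos: [0.4323, 0.0203, 0.1381]
eef_rot: [-0.0, 0.668, 0.744, -0.0]
wrist_force: [-0.0, 0.6, -0.9]
opening: 0.146
grasp_force: 58.7
```

```bash
python3 d.py
```

```text
t 15.5 pos [0.4323 0.0203 0.1381] yhead 6.17 z [-0.  0. -1.] F [-0.05  0.61 -0.95] open 0.146 gf 58.7
```

send_rows:
  dr:
    - [0, 0, 0]
    - [0, 0, 0]
    - [0, 0, 0]
    - [0, 0, 0]
    - [0, 0, 0]
    - [0, 0, 0]
    - [0, 0, 0]
    - [0, 0, 0]
  xyz:
    - [0, 0.2, 0]
    - [0, 0.4, 0]
    - [0, 0.6, 0]
    - [0, 0.7, 0]
    - [0, 0.7, 0]
    - [0, 0.7, 0]
    - [0, 0.7, 0]
    - [0, 0.7, 0]
  jaw: [0, 0, 0, 0, 0, 0, 0, 0]

```text
time_s: 16.5
eef_pos: [0.4392, 0.021, 0.1381]
eef_rot: [-0.0, 0.668, 0.744, -0.0]
wrist_force: [-2.4, -1.0, -0.6]
opening: 0.144
grasp_force: 58.9
```

```bash
python3 d.py
```

```text
t 16.5 pos [0.4392 0.021  0.1381] yhead 6.17 z [-0. -0. -1.] F [-2.44 -1.   -0.59] open 0.144 gf 58.9
```

Contact at TCP x ≈ 0.4365. Now two brisk taps.

send_rows:
  dr:
    - [0, 0, 0]
    - [0, 0, 0]
    - [0, 0, 0]
    - [0, 0, 0]
    - [0, 0, 0]
    - [0, 0, 0]
    - [0, 0, 0]
    - [0, 0, 0]
  xyz:
    - [0, -1.6, 0]
    - [0, -1.6, 0]
    - [0, 0.4, 0]
    - [0, -1.6, 0]
    - [0, -1.6, 0]
    - [0, 0.4, 0]
    - [0, -1.6, 0]
    - [0, -1.6, 0]
  jaw: [0, 0, 0, 0, 0, 0, 0, 0]

```text
time_s: 17.5
eef_pos: [0.4237, 0.0194, 0.1382]
eef_rot: [0.0, 0.668, 0.744, 0.0]
wrist_force: [-0.1, 0.8, -0.5]
opening: 0.145
grasp_force: 59.0
```

```bash
python3 d.py; python3 - <<'E'
from h import *
t=snap("top","t5.png")[:,:,::-1]
s=snap("scene","s5.png")[:,:,::-1]
for n,im in(("t2",t[230:290,330:385]),("s2",s[235:310,305:400])):
    h=cv2.cvtColor(im,cv2.COLOR_BGR2HSV);m=cv2.inRange(h,(100,110,60),(125,255,255));print(n,m.sum()//255,np.argwhere(m).mean(0))
a=cv2.resize(t[225:295,325:395],None,fx=5,fy=5);b=cv2.resize(s[235:305,310:380],None,fx=5,fy=5)
cv2.imwrite("pics/p5.png",np.hstack([a,b]))
E
```

```text
t 17.5 pos [0.4237 0.0194 0.1382] yhead 6.14 z [ 0.001  0.    -1.   ] F [-0.06  0.83 -0.49] open 0.145 gf 59.0
t2 0 [nan nan]
s2 19 [21.36842105 24.        ]<stdin>:5: RuntimeWarning: Mean of empty slice.
  ret = um.true_divide(
```

View pics/p5.png

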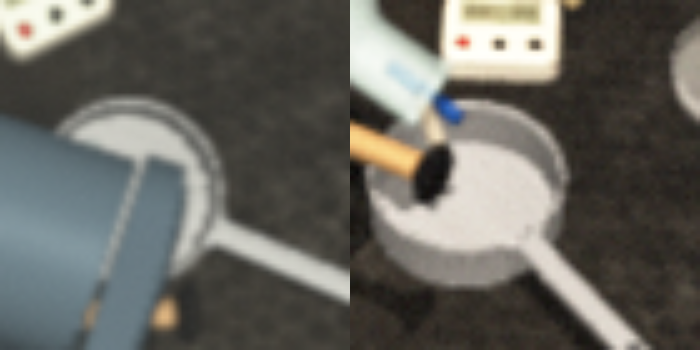

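The bars have slid farther out (blue ~(447,108), white beside it in the right crop), so the taps work. Two more.

send_rows:
  dr:
    - [0, 0, 0]
    - [0, 0, 0]
    - [0, 0, 0]
    - [0, 0, 0]
    - [0, 0, 0]
    - [0, 0, 0]
    - [0, 0, 0]
    - [0, 0, 0]
  xyz:
    - [0, 2, 0]
    - [0, 0, 0]
    - [0, 0, 0]
    - [0, 2, 0]
    - [0, 0, 0]
    - [0, 0, 0]
    - [0, -0.5, 0]
    - [0, -1, 0]
  jaw: [0, 0, 0, 0, 0, 0, 0, 0]

```text
time_s: 18.6
eef_pos: [0.4139, 0.0181, 0.1385]
eef_rot: [0.0, 0.668, 0.744, 0.0]
wrist_force: [0.1, -0.3, -1.5]
opening: 0.143
grasp_force: 59.1
```

```bash
python3 d.py; python3 - <<'E'
from h import *
s=snap("scene","s6.png")[:,:,::-1]
t=snap("top","t6.png")[:,:,::-1]
b=cv2.resize(s[235:305,310:380],None,fx=5,fy=5);a=cv2.resize(t[225:295,325:395],None,fx=5,fy=5)
cv2.imwrite("pics/p6.png",np.hstack([a,b]))
h=cv2.cvtColor(s,cv2.COLOR_BGR2HSV);m=cv2.inRange(h,(105,140,60),(125,255,255))[235:310,315:385];print(m.sum()//255,np.argwhere(m).mean(0)[::-1]+[315,235],np.argwhere(m).min(0),np.argwhere(m).max(0))
E
```

```text
t 18.6 pos [0.4139 0.0181 0.1385] yhead 6.17 z [ 0.001 -0.    -1.   ] F [ 0.12 -0.33 -1.46] open 0.143 gf 59.1
39 [341.25641026 274.1025641 ] [38 18] [40 34]
```

View pics/p6.png

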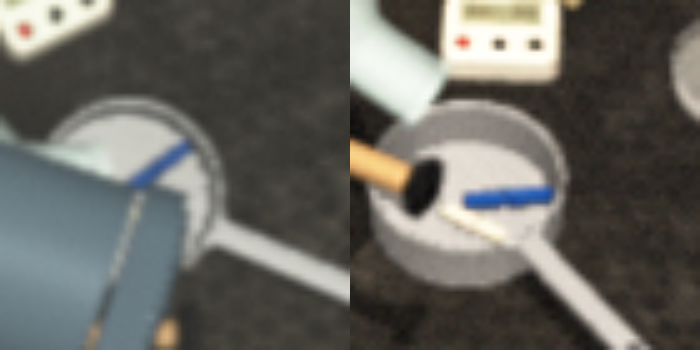

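Both bars lie in the pan: blue at ~(508,196) and white at ~(470,222) in the right crop. Now I back off and lay the mallet on the free front-right area.

```bash
python3 d.py ".395 .016 .15 6.2" ".395 -.25 .15 6.2" ".395 -.25 .07 6.2" ; python3 -c "
from h import *
print(cast('top',[[497,336],[450,331]],0))"
```

```text
t 18.7 pos [0.4133 0.0182 0.1382] yhead 6.16 z [ 0. -0. -1.] F [ 0.51  0.11 -1.31] open 0.147 gf 59.1
.395 .016 .15 6.2 | xyz [-0.02 -1.84 -1.18] dr [ 0.00166667  0.         -0.00666667]
.395 -.25 .15 6.2 | xyz [-26.47  -4.7   -1.18] dr [ 0.00166667  0.         -0.00666667]
.395 -.25 .07 6.2 | xyz [-26.47  -4.7    6.82] dr [ 0.00166667  0.         -0.00666667]
[[ 0.34694539 -0.46019368  0.        ]
 [ 0.34927067 -0.33148937  0.        ]]
```

send_rows:
  dr:
    - [0, 0, 0]
    - [0, 0, 0]
    - [0, 0, 0]
    - [0, 0, 0]
    - [0, 0, 0]
    - [0, 0, 0]
    - [0, 0, 0]
    - [0, 0, 0]
  xyz:
    - [0, -1.8, -1]
    - [-3, -2.1, -1.2]
    - [-8, -2.6, -1.2]
    - [-13, -3.1, -1.2]
    - [-18, -3.5, -1.2]
    - [-23, -3.7, -1.2]
    - [-27, -3.7, -1]
    - [-27.5, -3.7, 1]
  jaw: [0, 0, 0, 0, 0, 0, 0, 0]

```text
time_s: 19.7
eef_pos: [0.4076, -0.2633, 0.1296]
eef_rot: [0.003, 0.669, 0.743, -0.0]
wrist_force: [0.2, 0.7, -0.2]
opening: 0.147
grasp_force: 59.1
```

send_rows:
  dr:
    - [0, 0, 0]
    - [0, 0, 0]
    - [0, 0, 0]
    - [0, 0, 0]
    - [0, 0, 0]
    - [0, 0, 0]
    - [0, 0, 0]
    - [0, 0, 0]
  xyz:
    - [0, 0, 1.5]
    - [0, 0, 3.5]
    - [0, 0, 5.5]
    - [0, 0, 7]
    - [0, 0, 7.5]
    - [0, 0, 7.5]
    - [0, 0, 7.5]
    - [0, 0, 7.5]
  jaw: [0, 0, 0, 0, 0, 0, 0, 0]

```text
time_s: 20.7
eef_pos: [0.4066, -0.2595, 0.0538]
eef_rot: [0.001, 0.668, 0.744, -0.0]
wrist_force: [-0.8, 0.3, -0.5]
opening: 0.143
grasp_force: 59.1
```

```bash
python3 d.py ".405 -.26 .0295 6.2"
```

```text
t 20.7 pos [ 0.4066 -0.2595  0.0538] yhead 6.17 z [ 0.001 -0.001 -1.   ] F [-0.79  0.33 -0.55] open 0.143 gf 59.1
.405 -.26 .0295 6.2 | xyz [-0.03 -0.17  2.43] dr [ 0.00666667  0.01       -0.005     ]
```

send_rows:
  dr:
    - [0, 0, 0]
    - [0, 0, 0]
    - [0, 0, 0]
    - [0, 0, 0]
    - [0, 0, 0]
    - [0, 0, 0]
    - [0, 0, 0]
    - [0, 0, 0]
  xyz:
    - [0, 0, 0.6]
    - [0, 0, 1.2]
    - [0, 0, 1.7]
    - [0, 0, 2.1]
    - [0, 0, 2.4]
    - [0, 0, 2.4]
    - [0, 0, 2.4]
    - [0, 0, 2.4]
  jaw: [0, 0, 0, 0, 0, 0, 0, 0]

```text
time_s: 21.7
eef_pos: [0.4064, -0.2592, 0.0293]
eef_rot: [0.0, 0.668, 0.744, -0.0]
wrist_force: [-0.6, -0.3, -1.3]
opening: 0.148
grasp_force: 59.2
```

send_rows:
  dr:
    - [0, 0, 0]
    - [0, 0, 0]
    - [0, 0, 0]
    - [0, 0, 0]
    - [0, 0, 0]
    - [0, 0, 0]
    - [0, 0, 0]
    - [0, 0, 0]
  xyz:
    - [0, 0, 0]
    - [0, 0, 0]
    - [0, 0, 0]
    - [0, 0, 0]
    - [0, 0, -1]
    - [0, 0, -4]
    - [0, 0, -8]
    - [0, 0, -13]
  jaw: [30, 40, 40, 40, 40, 40, 40, 40]

```text
time_s: 22.7
eef_pos: [0.4057, -0.2586, 0.1604]
eef_rot: [-0.001, 0.668, 0.744, 0.0]
wrist_force: [0.9, -0.7, -0.1]
opening: 0.402
grasp_force: 0.0
```

send_rows:
  dr:
    - [0, 0, 0]
    - [0, 0, 0]
    - [0, 0, 0]
    - [0, 0, 0]
    - [0, 0, 0]
    - [0, 0, 0]
    - [0, 0, 0]
    - [0, 0, 0]
  xyz:
    - [0, 0, -6]
    - [2, 0, -10]
    - [5, -2, -12]
    - [5, -2, -12]
    - [5, -2, -12]
    - [5, -2, -12]
    - [5, -2, -12]
    - [5, -2, -12]
  jaw: [40, 40, 40, 40, 40, 40, 40, 40]

```text
time_s: 23.7
eef_pos: [0.381, -0.2117, 0.2786]
eef_rot: [-0.001, 0.668, 0.744, 0.0]
wrist_force: [0.7, -0.6, -0.5]
opening: 0.398
grasp_force: 0.0
```

```bash
python3 d.py; python3 - <<'E'
from h import *
np.set_printoptions(precision=3,suppress=True)
s=snap("scene","s7.png")[:,:,::-1]; h=cv2.cvtColor(s,cv2.COLOR_BGR2HSV)
m=cv2.inRange(h,(105,140,60),(125,255,255)); m[:235]=0;m[310:]=0;m[:,:315]=0;m[:,385:]=0
print("blue",cast("scene",[np.argwhere(m).mean(0)[::-1]],.008))
w=cv2.inRange(h,(8,80,110),(25,200,255)); x,y=[int(v) for v in proj("scene",[.405,-.27,.016])[0]]
w2=np.zeros_like(w); w2[y-40:y+40,x-50:x+50]=w[y-40:y+40,x-50:x+50]
p=np.argwhere(w2)[:,::-1].astype(float); c=cast("scene",p,.016); print("mallet wood n",len(p),c.min(0),c.max(0),c.mean(0))
E
```

```text
t 23.7 pos [ 0.381  -0.2117  0.2786] yhead 6.16 z [-0.001  0.001 -1.   ] F [ 0.65 -0.64 -0.51] open 0.398 gf 0.0
blue [[ 0.528 -0.059  0.008]]
mallet wood n 1316 [ 0.25  -0.346  0.016] [ 0.427 -0.181  0.016] [ 0.326 -0.26   0.016]
```

```bash
python3 - <<'E'
from h import *
np.set_printoptions(precision=3,suppress=True)
s=cv2.imread("pics/s7.png"); h=cv2.cvtColor(s,cv2.COLOR_BGR2HSV)
w=cv2.inRange(h,(8,80,110),(25,200,255)); n,l,st,_=cv2.connectedComponentsWithStats(w)
for i in range(1,n):
    if st[i,4]<40: continue
    c=cast("scene",np.argwhere(l==i)[:,::-1].astype(float),.016)
    if .36<c[:,0].mean()<.46 and -.4<c[:,1].mean()<-.15: print(st[i,4],c.min(0),c.max(0))
r=ctrl.hand_in(); print(r)
E
```

```text
309 [ 0.397 -0.346  0.016] [ 0.427 -0.236  0.016]
the job is handed in; nothing more can be done
None
```

The job is handed in: four taps dropped both bars into the pan under the mouth, and the mallet lies on the worktop. I have no verdict from the judge, and I viewed 11 pictures, one over the limit of 10.

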